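# Nest the two angle brackets in the kit tray

## Task

Pack the robot kit: put the L-shaped and the Z-shaped aluminium bracket into the blue kit tray, nested beside one another so that both lie flat on its floor. They fit in only one arrangement, since a raised black block fills one corner of the tray. Leave the straight bracket where it lies.

Things in the scene. Friction and masses are not known exactly. Their poses are not given: they have to be found in the camera images.
- tray: Fixed tray. Origin: centre of underside, z up, y along its long side. Pocket 100 (x) by 150 mm (y), centred, floor at z 4 mm, walls flare out to z 17. A 16 mm high black block fills the corner x > 20, y > 45. Brackets have 5 mm play per side. Nested, their axes point the same way as the tray's; L's lug point lies at x -24, y -37, z 38 mm, Z's at x 7, y 22, z 38. Either may go first.
- l_bracket_lug (a point): Loose L-shaped aluminium bracket, 0.16 kg: flat 8 mm plate with an upright grip lug, a block 14 mm (x) by 36 mm (y), top 50 mm above the underside. This point is on the lug's upright axis (z up), 34 mm above the underside: grip the 14 mm here from above, closing along x. Plate from this point, mm: x -21 to 69, y -33 to 2 (long leg); x -21 to 9, y 2 to 62 (foot).
- z_bracket_lug (a point): Loose Z-shaped (stepped) aluminium bracket, 0.16 kg: flat 8 mm plate with an upright grip lug, a block 14 mm (x) by 36 mm (y), top 50 mm above the underside. This point is on the lug's upright axis (z up), 34 mm above the underside: grip the 14 mm here from above, closing along x. Plate from this point, mm: x -12 to 38, y -47 to 18; x -52 to 8, y 13 to 48.
- i_bracket_lug (a point): Loose straight aluminium bracket, a plain bar 34 mm (x) by 110 mm (y), 8 mm thick, with the same upright lug at its middle; this point lies on the lug's axis 34 mm above the underside. It does not belong in the tray.
Things that resemble listed ones, but are neither listed nor needed, are in the scene too. Leave any green, pink or purple look-alike of the part that bears l_bracket_lug alone.

How it is judged (in metres and radians):
At the end, for the whole second after the job is handed in: The L and the Z bracket both lie flat on the tray's floor (lug points less than 4 mm higher than when seated, tilt under 0.08 rad), each in its own place (lug point within 20 mm in the tray's x and y, yaw within 0.2 rad), at rest (x of l_bracket_lug in the frame of tray between -0.044 and -0.004 m and y of l_bracket_lug in the frame of tray between -0.057 and -0.017 m and z of each of l_bracket_lug, z_bracket_lug in the frame of tray below 0.042 m and angle between each of l_bracket_lug, z_bracket_lug's own z axis and vertical below 0.08 rad and angle between the y axis of each of l_bracket_lug, z_bracket_lug and the y axis of tray, either way round below 0.2 rad and x of z_bracket_lug in the frame of tray between -0.013 and 0.027 m and y of z_bracket_lug in the frame of tray between 0.002 and 0.042 m and linear speed of each of l_bracket, z_bracket below 0.02 m/s); the robot touches nothing.
It fails at once if the straight bracket is moved by more than 40 mm (distance of i_bracket_lug from where it was at the start of the episode above 0.04 m).
It also fails if it takes over 51 s, if anything falls off the work surface, if the arm or the gripper's body presses on something with over 40 N, if the wrist force passes 120 N, or if a joint passes its speed limit or range.

## Robot

A 7-joint arm with a two-finger parallel gripper is mounted at the origin on the work surface. World frame = base frame: x ahead of the robot, y to its left, z up, the work surface at z = 0. Lengths are in mm, angles in rad, forces in N, time in s.
With the tool pointing down it reaches from about 400 to 875 mm from the base axis. Payload 4.4 kg.
Tool frame: the origin (TCP) lies at the very end of the fingers, on their centre line; the grasp point (between the pads) lies 19 mm behind it; z points along the fingers, y is the line along which they close (so a half turn about z gives the same grasp; the last joint's range is limited). The gripper opens to 85 mm and grips with 20 to 120 N. Pads are 22 mm wide; open, the fingers measure 114 mm over their backs; the gripper's body (76 mm by 85 mm) begins 54 mm behind the grasp point. The pads swing forward as they close: fully open they stand 13 mm farther back than shut.
Start: joints at [1.088, 0.628, 0.038, 1.517, -0.027, 0.996, -0.02], TCP at [263.172, -594.355, 231.313] pointing down, gripper open.
Joint ranges: [-3.06, 3.06], [-0.37, 2.12], [-1.25, 1.32], [0.18, 2.47], [-1.1, 4.24], [0.23, 1.98], [-2.94, 2.94]. Speed limits (rad/s): [2.57, 2.57, 3.14, 3.14, 3.14, 3.14, 3.14].

## Interface

Orientations are given as [roll, pitch, yaw] about the fixed x, y, z axes, in that order (R = Rz(yaw) Ry(pitch) Rx(roll)).
In Python, from cell import monitor, viewer, workorder gives the robot as it stands.
- The arm moves only by the tool arm_command, never from a script. Its argument "series" is one flat list of numbers, 5 for each row, row after row: the opening in per cent of the stroke, from 0 (shut) to 100 (fully open), then the shift along the tool's x, y, z in cm, then the turn about the tool's z in degrees. In form: [claw, x, y, z, roll, claw, x, y, z, roll, ...]. A call has exactly 5 rows; each row is the pose to reach, as a shift and turn from the pose commanded when the call began, along the tool's axes at that moment; what a row does not reach only later rows make up. A row lasts 1/12 s, in which the tool goes at most 41.7 mm and 7.16 degrees, less where a joint would pass 70% of its speed; a pose out of reach is approached as far as the arm can. A call with a gripper value outside its range is refused whole. The fingers move at their own pace and stop on an object; the grip force is fixed at half the most. Time passes only in rows, so rows that repeat a pose let the fingers close, or fill a call up. It gives the time, the measured TCP pose, the force, the opening and the grip force at its end, in the units of the state.
- monitor.read_state(): the state, without advancing time (a new reading comes with each control period).
- viewer.get_image(name): name is "scene" or "top" or "wrist"; returns (picture, depth): 384x512x3 uint8, red, green, blue; 384x512 float32, mm along the optical axis (not along the pixel's ray), 0 where there is no reading.
- viewer.camera_model(name): a dict with "mtx" (3x3 intrinsics, pixels), "R" (3x3) and "t" (3): a world point X has camera coordinates R X + t. Camera axes: x right, y down, z forward; pixel columns grow to the right and rows downward; lengths in mm; the calibration is good to about 2 mm. A picture is of the moment at which its call begins: read the wrist's pose just before it. camera_model takes no time and is no camera call; for the wrist camera it gives the pose at the moment of the call.
- workorder.finish_job(): hands the job in; it is judged then, once.
The state is a dict: "clock": time; "qpos": joint angles; "qd": joint speeds; "tau": joint torques, N m; "eef_pos": TCP position; "tool_rot": TCP orientation; "force": force on the tool from outside, world axes, zero at the start; "torque": the same for the moment, N m; "width": finger opening in mm; "gripper_force": force on a finger pad.
Only numpy, scipy, OpenCV 4.12 (cv2) and the standard library are available. Lean on these libraries where they do the work, as an engineer would, in place of code of your own. Each camera call takes 0.05 s, during which the arm holds its last target. There are 200 camera calls.

## Working session

There is one attempt and no reset: what is moved stays moved. The work goes in short steps, Python scripts to look and compute and a tool call to move; the robot and the scene stay as the last step left them, time stands still between calls to the robot, and variables do not carry over. Pictures are saved under pics/ and viewed, at most 10 in all, crops included, and the job is handed in when it is done.

Besides the shell and the picture viewer there is one more tool, called by a JSON object that holds its "fn" and its "kwargs", one argument or row to a line. arm_command: Moves the arm, as the interface text tells. Its arguments: {"type":"object","properties":{"series":{"type":"array","items":{"type":"number"}}},"required":["series"]}

```bash
mkdir -p pics; cat > h.py <<'E'
import numpy as np, cv2
from cell import monitor, viewer, workorder
def snap(n,f):
    m=viewer.camera_model(n); im,d=viewer.get_image(n)
    cv2.imwrite('pics/'+f+'.png',im[:,:,::-1]); np.savez(''+f+'.npz',im=im,d=d,mtx=m['mtx'],R=m['R'],t=m['t'])
    return im,d,m
def cloud(d,m):
    K=np.array(m['mtx']);R=np.array(m['R']);t=np.array(m['t'])
    v,u=np.indices(d.shape); P=np.stack([(u-K[0,2])/K[0,0]*d,(v-K[1,2])/K[1,1]*d,d],-1)
    return (P-t)@R
E
python3 - <<'E'
from h import *
a,d,m=snap('top','top1'); b,_,m2=snap('scene','scene1')
s=monitor.read_state(); print({k:np.round(s[k],3) for k in s})
print(m)
E
```

```text
{'clock': np.float64(0.1), 'qpos': array([ 1.088,  0.629,  0.038,  1.518, -0.027,  0.996, -0.02 ]), 'qd': array([ 0.003, -0.003,  0.002, -0.003, -0.001,  0.002,  0.   ]), 'tau': array([ 2.0000e-03, -5.6453e+01,  1.2300e+00, -1.9397e+01,  1.1000e-02,
        5.0000e-03,  0.0000e+00]), 'eef_pos': array([ 262.966, -593.814,  230.481]), 'tool_rot': array([-3.14 ,  0.   ,  0.417]), 'force': array([ 0.347, -0.405, -0.463]), 'torque': array([-0.012, -0.006,  0.005]), 'gripper_force': np.float64(0.0), 'width': np.float64(85.802)}
{'mtx': array([[404.58095604,   0.        , 259.64363275],
       [  0.        , 404.58095604, 193.19339066],
       [  0.        ,   0.        ,   1.        ]]), 'R': array([[ 2.94629178e-02, -9.99565582e-01,  7.64272353e-04],
       [-9.94330125e-01, -2.93867385e-02, -1.02196003e-01],
       [ 1.02174067e-01,  2.25105342e-03, -9.94763989e-01]]), 't': array([-42.1172588 , 517.07860412, 908.49543977])}
```

View pics/top1.png

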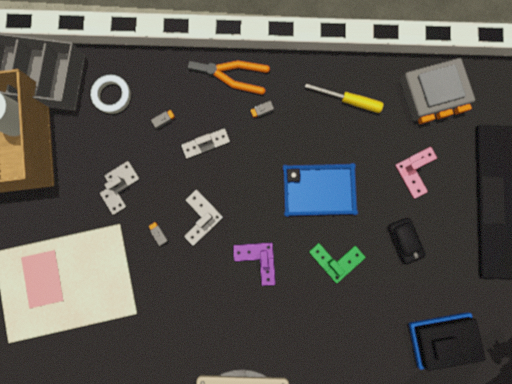

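View pics/scene1.png

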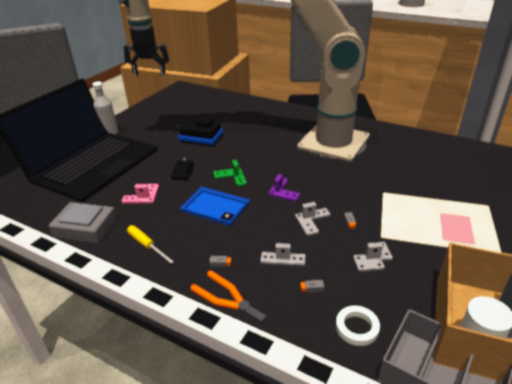

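Top view: L at (203,218), Z at (119,188), straight bracket at (206,144), tray at (320,190) with its block at the image's upper left, (293,175).

```bash
cat > meas.py <<'E'
from h import *
z=np.load('top1.npz'); im,d=z['im'],z['d']; P=cloud(d,z)
def win(u0,u1,v0,v1):
    w=np.zeros(d.shape,bool); w[v0:v1,u0:u1]=1; return w
def rect(p): 
    r=cv2.minAreaRect(p[:,:2].astype(np.float32)); return np.round(r[0],1),np.round(r[1],1),round(r[2],1)
for n,w in dict(L=win(180,225,188,248),Z=win(98,140,160,216),I=win(180,232,127,160)).items():
    p=P[w]; lug=p[(p[:,2]>40)&(p[:,2]<60)]; pl=p[(p[:,2]>4)&(p[:,2]<15)]
    print(n,len(lug),len(pl),'lug',rect(lug),'mean',lug.mean(0).round(1),'plate mean',pl.mean(0).round(1),rect(p[p[:,2]>4]))
hsv=cv2.cvtColor(im,cv2.COLOR_RGB2HSV)
b=win(275,365,155,225)&(hsv[...,0]>100)&(hsv[...,0]<125)&(hsv[...,1]>120)
p=P[b]; print('tray',rect(p), np.percentile(p[:,2],[2,20,50,80,98]).round(1))
cv2.imwrite('pics/crop.png',cv2.resize(im[125:255,90:250,::-1],None,fx=5,fy=5)[:600,:800])
E
python3 meas.py
```

```text
L 109 795 lug (array([452.7,  96.8]), array([13.9, 34.8]), 45.5) mean [452.6  96.4  49.2] plate mean [460.9 109.2   7.8] (array([461.8,  66.6]), array([135.2, 183.8]), 4.9)
Z 120 808 lug (array([529.6, 305.8]), array([15. , 36.2]), 35.0) mean [529.4 305.   49. ] plate mean [525.9 307.2   8. ] (array([507.6, 162.4]), array([399.2, 126.7]), 83.7)
I 112 521 lug (array([636.1, 107.1]), array([14.9, 35.6]), 22.5) mean [635.2 106.9  48.7] plate mean [634.  105.8   7.8] (array([541.4,  77.4]), array([294.3, 123.2]), 19.1)
tray (array([ 511.8, -141. ]), array([165. , 234.1]), 3.3) [-0.9  2.3  4.2 11.6 17.4]
```

```bash
python3 - <<'E'
import cv2
im=cv2.imread('pics/top1.png'); cv2.imwrite('pics/crop2.png',cv2.resize(im[155:250,90:240],None,fx=5,fy=5,interpolation=cv2.INTER_CUBIC))
E
```

```text
(no output)
```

View pics/crop2.png

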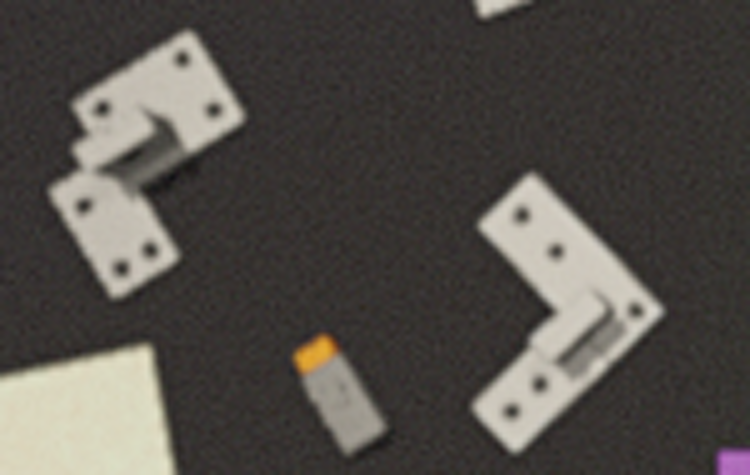

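```bash
cat >> h.py <<'E'
def plan(x,y,z,yaw,claw=100,step=36,deg=6.5):
    "print rows for the moves from the present pose to the given one (mm, deg)"
    s=monitor.read_state(); p=np.array(s['eef_pos']); a=np.degrees(s['tool_rot'][2])
    g=np.array([x,y,z]); da=(yaw-a+180)%360-180
    n=int(max(np.ceil(np.linalg.norm(g-p)/step),np.ceil(abs(da)/deg),1)); n=-(-n//5)*5
    print('t',round(float(s['clock']),2),'from',p.round(1),round(a,1),'d',(g-p).round(1),round(da,1),'q',np.round(s['qpos'],2))
    for c in range(n//5):
        b=p+(g-p)*c*5/n; th=np.radians(a+da*c*5/n); X=np.array([np.cos(th),np.sin(th)]); Y=np.array([np.sin(th),-np.cos(th)])
        r=[]
        for k in range(1,6):
            e=(g-p)*5/n*k/5; r+=[claw,round(e[:2]@X/10,2),round(e[:2]@Y/10,2),round(-e[2]/10,2),round(-da/n*k,1)]
        print(r)
E
python3 - <<'E'
from h import *
z=np.load('top1.npz'); im,d=z['im'],z['d']; P=cloud(d,z)
hsv=cv2.cvtColor(im,cv2.COLOR_RGB2HSV)
m=((hsv[...,0]>100)&(hsv[...,0]<125)&(hsv[...,1]>120)&(d>0)).astype(np.uint8); m[:155]=0;m[225:]=0;m[:,:275]=0;m[:,365:]=0
n,l,st,_=cv2.connectedComponentsWithStats(m); i=1+st[1:,4].argmax(); q=(l==i)
r=P[q&(P[...,2]>13)&(P[...,2]<22)]; f=P[q&(abs(P[...,2]-4)<2.5)]
for p in (r,f): print(len(p),cv2.minAreaRect(p[:,:2].astype(np.float32)))
plan(490,-141,330,90)
E
```

```text
572 ((532.5286865234375, -167.49929809570312), (118.19078826904297, 170.360107421875), 2.6301980018615723)
2116 ((534.0729370117188, -168.27032470703125), (120.4460678100586, 169.89845275878906), 3.1757686138153076)
t 0.1 from [ 263.  -593.8  230.5] 23.9 d [227.  452.8  99.5] 66.1 q [ 1.09  0.63  0.04  1.52 -0.03  1.   -0.02]
[100, np.float64(2.61), np.float64(-2.15), np.float64(-0.66), np.float64(-4.4), 100, np.float64(5.21), np.float64(-4.3), np.float64(-1.33), np.float64(-8.8), 100, np.float64(7.82), np.float64(-6.44), np.float64(-1.99), np.float64(-13.2), 100, np.float64(10.42), np.float64(-8.59), np.float64(-2.65), np.float64(-17.6), 100, np.float64(13.03), np.float64(-10.74), np.float64(-3.32), np.float64(-22.0)]
[100, np.float64(3.22), np.float64(-1.01), np.float64(-0.66), np.float64(-4.4), 100, np.float64(6.44), np.float64(-2.03), np.float64(-1.33), np.float64(-8.8), 100, np.float64(9.66), np.float64(-3.04), np.float64(-1.99), np.float64(-13.2), 100, np.float64(12.89), np.float64(-4.05), np.float64(-2.65), np.float64(-17.6), 100, np.float64(16.11), np.float64(-5.06), np.float64(-3.32), np.float64(-22.0)]
[100, np.float64(3.37), np.float64(0.27), np.float64(-0.66), np.float64(-4.4), 100, np.float64(6.73), np.float64(0.54), np.float64(-1.33), np.float64(-8.8), 100, np.float64(10.1), np.float64(0.81), np.float64(-1.99), np.float64(-13.2), 100, np.float64(13.46), np.float64(1.08), np.float64(-2.65), np.float64(-17.6), 100, np.float64(16.83), np.float64(1.35), np.float64(-3.32), np.float64(-22.0)]
```

{"fn": "arm_command", "kwargs": {
  "series": [100,2.6,-2.1,-0.7,-4.4,100,5.2,-4.3,-1.3,-8.8,100,7.8,-6.4,-2,-13.2,100,10.4,-8.6,-2.6,-17.6,100,13,-10.7,-3.3,-22]
}}

```text
clock: 0.52
eef_pos: [338.9, -442.0, 264.1]
tool_rot: [-3.14, -0.0, 0.804]
force: [0.4, -0.0, -1.2]
width: 85.3
gripper_force: 0.0
```

{"fn": "arm_command", "kwargs": {
  "series": [100,3.2,-1,-0.7,-4.4,100,6.4,-2,-1.3,-8.8,100,9.7,-3,-2,-13.2,100,12.9,-4,-2.6,-17.6,100,16.1,-5.1,-3.3,-22]
}}

```text
clock: 0.93
eef_pos: [414.5, -291.1, 297.3]
tool_rot: [-3.141, -0.0, 1.188]
force: [0.7, 0.4, 0.5]
width: 85.1
gripper_force: 0.0
```

{"fn": "arm_command", "kwargs": {
  "series": [100,3.4,0.3,-0.7,-4.4,100,6.7,0.5,-1.3,-8.8,100,10.1,0.8,-2,-13.2,100,13.4,1.1,-2.6,-17.6,100,16.8,1.4,-3.3,-22]
}}

```text
clock: 1.35
eef_pos: [490.5, -141.1, 330.4]
tool_rot: [-3.141, 0.0, 1.572]
force: [1.2, -0.6, 0.7]
width: 85.2
gripper_force: 0.0
```

```bash
python3 - <<'E'
from h import *
snap('wrist','w1'); plan(452.7,96.8,170,135.5)
E
```

```text
t 1.4 from [ 494.9 -132.7  332.1] 90.8 d [ -42.2  229.5 -162.1] 44.7 q [ 0.48  0.34 -0.37  1.75  0.13  1.08  0.09]
[100, np.float64(2.3), np.float64(-0.39), np.float64(1.62), np.float64(-4.5), 100, np.float64(4.6), np.float64(-0.78), np.float64(3.24), np.float64(-8.9), 100, np.float64(6.9), np.float64(-1.17), np.float64(4.86), np.float64(-13.4), 100, np.float64(9.2), np.float64(-1.55), np.float64(6.49), np.float64(-17.9), 100, np.float64(11.51), np.float64(-1.94), np.float64(8.11), np.float64(-22.3)]
[100, np.float64(2.28), np.float64(0.51), np.float64(1.62), np.float64(-4.5), 100, np.float64(4.55), np.float64(1.03), np.float64(3.24), np.float64(-8.9), 100, np.float64(6.83), np.float64(1.54), np.float64(4.86), np.float64(-13.4), 100, np.float64(9.1), np.float64(2.06), np.float64(6.49), np.float64(-17.9), 100, np.float64(11.38), np.float64(2.57), np.float64(8.11), np.float64(-22.3)]
```

View pics/w1.png

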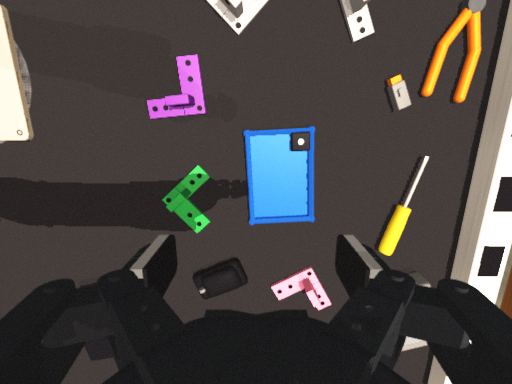

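Wrist view shows the tray centred at about (280,175), block at (300,141); purple, green and pink look-alikes are around it. Going on to the L.

{"fn": "arm_command", "kwargs": {
  "series": [100,2.3,-0.4,1.6,-4.5,100,4.6,-0.8,3.2,-8.9,100,6.9,-1.2,4.9,-13.4,100,9.2,-1.6,6.5,-17.9,100,11.5,-1.9,8.1,-22.3]
}}

```text
clock: 1.82
eef_pos: [470.8, -26.7, 248.4]
tool_rot: [-3.141, -0.0, 1.961]
force: [0.2, 0.0, 0.4]
width: 85.6
gripper_force: 0.0
```

{"fn": "arm_command", "kwargs": {
  "series": [100,2.9,0.6,2,-5.6,100,5.7,1.3,4,-11.2,100,8.5,1.9,6,-16.7,100,11.4,2.6,8.1,-22.3,100,11.4,2.6,8.1,-22.3]
}}

```text
clock: 2.23
eef_pos: [449.6, 93.7, 165.6]
tool_rot: [-3.14, -0.006, 2.359]
force: [-0.3, -0.5, -0.4]
width: 85.9
gripper_force: 0.0
```

```bash
cat > lug.py <<'E'
from h import *
import sys
def lug(cx,cy,f,z0=42,z1=58,rad=45):
    viewer.get_image('wrist'); im,d,m=snap('wrist',f); P=cloud(d,m)
    w=(d>0)&(P[...,2]>z0)&(P[...,2]<z1)&(np.hypot(P[...,0]-cx,P[...,1]-cy)<rad)
    p=P[w]; r=cv2.minAreaRect(p[:,:2].astype(np.float32)); print(f,len(p),np.round(r[0],1),np.round(r[1],1),round(r[2],1),'z',np.median(p[:,2]).round(1)); return r
E
python3 - <<'E'
from lug import *
lug(452,96,'wL'); plan(452.7,96.8,16,135.5)
E
```

```text
wL 492 [453.7  98. ] [13.3 35.3] 45.0 z 49.3
t 2.33 from [451.8  88.7 167.5] 134.6 d [   0.9    8.1 -151.5] 0.9 q [ 0.11  0.5  -0.51  2.09  0.4   0.65  0.11]
[100, np.float64(0.1), np.float64(0.13), np.float64(3.03), np.float64(-0.2), 100, np.float64(0.2), np.float64(0.25), np.float64(6.06), np.float64(-0.4), 100, np.float64(0.31), np.float64(0.38), np.float64(9.09), np.float64(-0.5), 100, np.float64(0.41), np.float64(0.51), np.float64(12.12), np.float64(-0.7), 100, np.float64(0.51), np.float64(0.63), np.float64(15.15), np.float64(-0.9)]
```

View pics/wL.png

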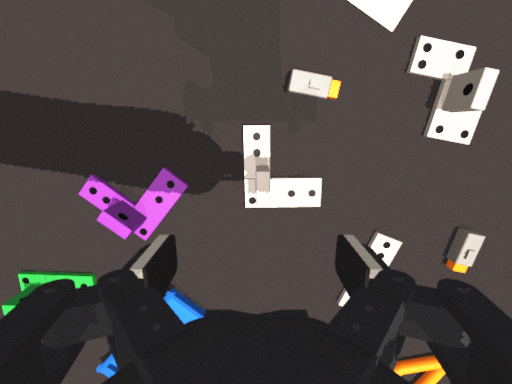

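L lug seen at about (257,170) between the fingers, with the long leg to the right; measured (453.5, 97.7), yaw 45°.

{"fn": "arm_command", "kwargs": {
  "series": [100,0.2,0.2,3,-0.1,100,0.4,0.5,6,-0.2,100,0.5,0.7,9.5,-0.4,100,0.5,0.7,9.5,-0.4,100,0.5,0.7,9.5,-0.4]
}}

```text
clock: 2.75
eef_pos: [453.7, 95.0, 72.9]
tool_rot: [-3.138, -0.001, 2.352]
force: [0.2, 0.6, 0.5]
width: 85.7
gripper_force: 0.0
```

```bash
python3 - <<'E'
from h import *
viewer.get_image('top');viewer.get_image('top')
plan(453.4,97.6,16,135)
E
```

```text
t 2.85 from [455.4  95.9  75. ] 134.8 d [ -2.    1.7 -59. ] 0.2 q [-0.03  0.66 -0.36  2.15  0.56  0.42 -0.05]
[100, np.float64(0.05), np.float64(-0.0), np.float64(1.18), np.float64(-0.0), 100, np.float64(0.11), np.float64(-0.01), np.float64(2.36), np.float64(-0.1), 100, np.float64(0.16), np.float64(-0.01), np.float64(3.54), np.float64(-0.1), 100, np.float64(0.21), np.float64(-0.02), np.float64(4.72), np.float64(-0.2), 100, np.float64(0.27), np.float64(-0.02), np.float64(5.9), np.float64(-0.2)]
```

{"fn": "arm_command", "kwargs": {
  "series": [100,0.1,0,1.5,0,100,0.2,0,3,0,100,0.2,0,4.5,-0.2,100,0.2,0,5.9,-0.2,100,0.2,0,5.9,-0.2]
}}

```text
clock: 3.27
eef_pos: [453.6, 97.4, 14.8]
tool_rot: [3.141, 0.001, 2.356]
force: [-0.4, -0.2, 1.7]
width: 85.4
gripper_force: 0.0
```

{"fn": "arm_command", "kwargs": {
  "series": [60,0,0,0,0,20,0,0,0,0,0,0,0,0,0,0,0,0,0,0,0,0,0,0,0]
}}

```text
clock: 3.68
eef_pos: [453.3, 97.9, 15.1]
tool_rot: [3.14, 0.001, 2.357]
force: [0.3, -0.1, -0.1]
width: 25.6
gripper_force: 0.0
```

{"fn": "arm_command", "kwargs": {
  "series": [0,0,0,0,0,0,0,0,0,0,0,0,0,0,0,0,0,0,0,0,0,0,0,0,0]
}}

```text
clock: 4.1
eef_pos: [453.2, 97.9, 14.9]
tool_rot: [3.141, 0.001, 2.358]
force: [-0.6, -0.4, 6.0]
width: 13.2
gripper_force: 59.2
```

{"fn": "arm_command", "kwargs": {
  "series": [0,0,0,-1,0,0,0,0,-4,0,0,0,0,-8,0,0,0,0,-12,0,0,0,0,-14,0]
}}

```text
clock: 4.52
eef_pos: [453.6, 98.5, 157.7]
tool_rot: [3.138, 0.002, 2.358]
force: [0.8, 0.5, -1.7]
width: 13.1
gripper_force: 59.1
```

```bash
python3 - <<'E'
from h import *
plan(510.7,-206,160,92.9,0,33)
E
```

```text
t 4.52 from [453.6  98.5 157.7] 135.1 d [  57.1 -304.5    2.3] -42.2 q [ 0.1   0.53 -0.53  2.09  0.45  0.63  0.05]
[0, np.float64(-2.55), np.float64(-1.75), np.float64(-0.02), np.float64(4.2), 0, np.float64(-5.11), np.float64(-3.51), np.float64(-0.05), np.float64(8.4), 0, np.float64(-7.66), np.float64(-5.26), np.float64(-0.07), np.float64(12.7), 0, np.float64(-10.21), np.float64(-7.02), np.float64(-0.09), np.float64(16.9), 0, np.float64(-12.77), np.float64(-8.77), np.float64(-0.11), np.float64(21.1)]
[0, np.float64(-3.01), np.float64(-0.72), np.float64(-0.02), np.float64(4.2), 0, np.float64(-6.03), np.float64(-1.43), np.float64(-0.05), np.float64(8.4), 0, np.float64(-9.04), np.float64(-2.15), np.float64(-0.07), np.float64(12.7), 0, np.float64(-12.06), np.float64(-2.87), np.float64(-0.09), np.float64(16.9), 0, np.float64(-15.07), np.float64(-3.59), np.float64(-0.11), np.float64(21.1)]
```

{"fn": "arm_command", "kwargs": {
  "series": [0,-2,-1.4,0,4.2,0,-5,-3.4,0,8.4,0,-7.7,-5.2,0,12.7,0,-10.2,-7,-0.1,16.9,0,-12.8,-8.8,-0.1,21.1]
}}

```text
clock: 4.93
eef_pos: [480.7, -56.4, 155.3]
tool_rot: [-3.141, -0.0, 1.986]
force: [1.4, 0.6, -2.4]
width: 13.1
gripper_force: 59.0
```

{"fn": "arm_command", "kwargs": {
  "series": [0,-3.6,-0.9,0,5.3,0,-7.2,-1.7,0,10.6,0,-11,-2.6,-0.1,15.8,0,-13.6,-3.2,-0.1,19.5,0,-15.1,-3.6,-0.1,21.1]
}}

```text
clock: 5.35
eef_pos: [509.2, -212.0, 155.9]
tool_rot: [-3.141, 0.002, 1.614]
force: [-0.4, -0.5, -1.9]
width: 13.1
gripper_force: 59.0
```

{"fn": "arm_command", "kwargs": {
  "series": [0,0,0,0,0,0,0,0,0,0,0,0,0,0,0,0,0,0,0,0,0,0,0,0,0]
}}

```text
clock: 5.77
eef_pos: [509.8, -205.5, 156.4]
tool_rot: [-3.141, -0.001, 1.624]
force: [0.9, -0.2, -1.9]
width: 13.0
gripper_force: 59.0
```

```bash
cat > tray.py <<'E'
from h import *
def tray(cam,f):
    im,d,m=snap(cam,f); P=cloud(d,m)
    hsv=cv2.cvtColor(im,cv2.COLOR_RGB2HSV)
    q=(hsv[...,0]>98)&(hsv[...,0]<125)&(hsv[...,1]>120)&(d>0)&(abs(P[...,0]-533)<110)&(abs(P[...,1]+168)<120)
    for lo,hi in ((13,22),(-3,22)):
        p=P[q&(P[...,2]>lo)&(P[...,2]<hi)]; print(cam,len(p),[np.round(v,1) for v in cv2.minAreaRect(p[:,:2].astype(np.float32))])
E
python3 - <<'E'
from tray import *
tray('wrist','wT'); tray('top','topT')
plan(510.7,-206,60,92.9,0)
E
```

```text
wrist 2259 [array([ 534. , -166.9]), array([119.4, 169.8]), np.float64(3.0)]
wrist 4760 [array([ 536.8, -169.5]), array([127.5, 180.4]), np.float64(3.9)]
top 436 [array([ 532.3, -159.3]), array([118.3, 154. ]), np.float64(2.6)]
top 2573 [array([ 533.2, -159.4]), array([122.9, 155. ]), np.float64(3.0)]
t 5.87 from [ 509.8 -206.2  156.4] 93.0 d [  0.9   0.2 -96.4] -0.1 q [ 0.56  0.6  -0.35  1.87  0.3   0.72  0.1 ]
[0, np.float64(0.0), np.float64(0.02), np.float64(1.93), np.float64(0.0), 0, np.float64(0.01), np.float64(0.04), np.float64(3.86), np.float64(0.0), 0, np.float64(0.01), np.float64(0.05), np.float64(5.78), np.float64(0.1), 0, np.float64(0.02), np.float64(0.07), np.float64(7.71), np.float64(0.1), 0, np.float64(0.02), np.float64(0.09), np.float64(9.64), np.float64(0.1)]
```

View pics/wT.png

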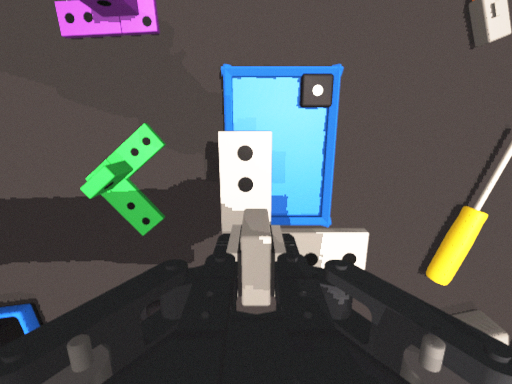

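The held L is square to the tray (block at (317,90)); the foot points up the image and the long leg runs right, as the nest needs. Tray centre is about (533.3,-167.2), yaw 3.0°.

{"fn": "arm_command", "kwargs": {
  "series": [0,0,0.1,3,0,0,0.1,0.1,6.5,0,0,0.1,0.2,9.5,0,0,0.1,0.2,11,0,0,0.1,0.2,11,0]
}}

```text
clock: 6.28
eef_pos: [509.3, -204.9, 43.1]
tool_rot: [-3.135, -0.003, 1.622]
force: [-0.4, -0.0, -1.3]
width: 12.9
gripper_force: 58.8
```

{"fn": "arm_command", "kwargs": {
  "series": [0,0,0,0,0,0,0,0,0.5,0,0,0,0,1,0,0,0,0,1.5,0,0,0,0,1.5,0]
}}

```text
clock: 6.7
eef_pos: [511.6, -206.4, 31.2]
tool_rot: [-3.141, 0.0, 1.621]
force: [-0.1, 0.4, -1.8]
width: 13.2
gripper_force: 58.8
```

Good; underside now about 16 mm, entering the pocket mouth.

{"fn": "arm_command", "kwargs": {
  "series": [0,0,0,0.2,0,0,0.1,0,0.5,0,0,0.1,0,0.8,0,0,0.1,0,1.1,0,0,0.1,0,1.1,0]
}}

```text
clock: 7.12
eef_pos: [511.3, -205.2, 19.7]
tool_rot: [-3.141, -0.0, 1.621]
force: [-0.4, -0.0, -1.6]
width: 13.8
gripper_force: 58.8
```

```bash
python3 - <<'E'
from h import *
viewer.get_image('wrist'); s=monitor.read_state(); print(s['eef_pos'],s['tool_rot'],s['force'])
E
```

```text
[ 511.39900961 -205.24093482   19.94696966] [-3.14091855e+00 -2.03183123e-04  1.62116998e+00] [ 0.08085024  0.61804732 -1.45314199]
```

{"fn": "arm_command", "kwargs": {
  "series": [0,0,0,0.1,0,0,0,0,0.1,0,40,0,0,0.1,0,60,0,0,0.1,0,60,0,0,0.1,0]
}}

```text
clock: 7.58
eef_pos: [511.9, -205.4, 19.6]
tool_rot: [3.141, 0.0, 1.621]
force: [-0.2, -0.5, 0.0]
width: 48.8
gripper_force: 0.0
```

{"fn": "arm_command", "kwargs": {
  "series": [60,0,0,0,0,60,0,0,-1,0,60,0,0,-4,0,60,0,0,-8,0,60,0,0,-12,0]
}}

```text
clock: 8.0
eef_pos: [510.8, -204.9, 140.7]
tool_rot: [-3.14, -0.001, 1.622]
force: [1.2, 0.0, -0.4]
width: 51.4
gripper_force: 0.0
```

```bash
python3 - <<'E'
from lug import *
lug(511,-205,'wP',44,64); plan(529.5,305.6,170,125)
E
```

```text
wP 577 [ 512.5 -204.9] [13.3 35.3] 2.7 z 53.3
t 8.1 from [ 516.  -206.4  146.1] 92.9 d [ 13.5 512.   23.9] 32.1 q [ 0.56  0.62 -0.35  1.87  0.32  0.69  0.08]
[100, np.float64(3.4), np.float64(0.26), np.float64(-0.16), np.float64(-2.1), 100, np.float64(6.81), np.float64(0.52), np.float64(-0.32), np.float64(-4.3), 100, np.float64(10.21), np.float64(0.78), np.float64(-0.48), np.float64(-6.4), 100, np.float64(13.62), np.float64(1.04), np.float64(-0.64), np.float64(-8.6), 100, np.float64(17.02), np.float64(1.3), np.float64(-0.8), np.float64(-10.7)]
[100, np.float64(3.3), np.float64(0.89), np.float64(-0.16), np.float64(-2.1), 100, np.float64(6.59), np.float64(1.78), np.float64(-0.32), np.float64(-4.3), 100, np.float64(9.89), np.float64(2.67), np.float64(-0.48), np.float64(-6.4), 100, np.float64(13.19), np.float64(3.56), np.float64(-0.64), np.float64(-8.6), 100, np.float64(16.48), np.float64(4.44), np.float64(-0.8), np.float64(-10.7)]
[100, np.float64(3.07), np.float64(1.49), np.float64(-0.16), np.float64(-2.1), 100, np.float64(6.15), np.float64(2.97), np.float64(-0.32), np.float64(-4.3), 100, np.float64(9.22), np.float64(4.46), np.float64(-0.48), np.float64(-6.4), 100, np.float64(12.3), np.float64(5.94), np.float64(-0.64), np.float64(-8.6), 100, np.float64(15.37), np.float64(7.43), np.float64(-0.8), np.float64(-10.7)]
```

View pics/wP.png

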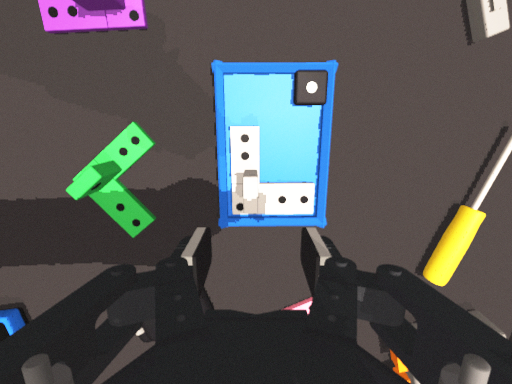

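The L lies flat in the tray's lower-left corner (245,180) with even gaps. Now the Z.

{"fn": "arm_command", "kwargs": {
  "series": [100,3.2,0.2,-0.2,-2.1,100,6.8,0.5,-0.3,-4.3,100,10.2,0.8,-0.5,-6.4,100,13.6,1,-0.6,-8.6,100,17,1.3,-0.8,-10.7]
}}

```text
clock: 8.52
eef_pos: [515.5, -33.5, 147.7]
tool_rot: [-3.141, 0.0, 1.809]
force: [-0.1, 0.1, 0.7]
width: 85.6
gripper_force: 0.0
```

{"fn": "arm_command", "kwargs": {
  "series": [100,3.3,0.9,-0.2,-2.1,100,6.6,1.8,-0.3,-4.3,100,9.9,2.7,-0.5,-6.4,100,13.2,3.6,-0.6,-8.6,100,16.5,4.4,-0.8,-10.7]
}}

```text
clock: 8.93
eef_pos: [519.8, 137.3, 155.7]
tool_rot: [-3.142, 0.0, 1.996]
force: [-0.2, -0.0, 0.2]
width: 85.5
gripper_force: 0.0
```

{"fn": "arm_command", "kwargs": {
  "series": [100,3.1,1.5,-0.2,-2.1,100,6.2,3,-0.3,-4.3,100,9.2,4.5,-0.5,-6.4,100,12.3,5.9,-0.6,-8.6,100,15.4,7.4,-0.8,-10.7]
}}

```text
clock: 9.35
eef_pos: [523.7, 307.8, 163.6]
tool_rot: [-3.141, 0.0, 2.183]
force: [1.9, -0.5, -0.4]
width: 85.2
gripper_force: 0.0
```

{"fn": "arm_command", "kwargs": {
  "series": [100,0,0,0,0,100,0,0,0,0,100,0,0,0,0,100,0,0,0,0,100,0,0,0,0]
}}

```text
clock: 9.77
eef_pos: [524.7, 304.7, 163.3]
tool_rot: [-3.141, 0.001, 2.179]
force: [0.4, -0.7, 0.2]
width: 85.5
gripper_force: 0.0
```

```bash
python3 - <<'E'
from lug import *
r=lug(529.5,305.6,'wZ'); plan(r[0][0],r[0][1],75,90+r[2] if r[1][0]<r[1][1] else r[2])
E
```

```text
wZ 504 [531.4 307.4] [13.9 35.4] 34.9 z 49.3
t 9.87 from [524.7 305.2 163.4] 124.9 d [  6.8   2.2 -88.4] 0.0 q [-0.29  0.68 -0.46  1.7   0.38  0.85 -0.31]
[100, np.float64(-0.04), np.float64(0.14), np.float64(1.77), np.float64(-0.0), 100, np.float64(-0.08), np.float64(0.27), np.float64(3.54), np.float64(-0.0), 100, np.float64(-0.12), np.float64(0.41), np.float64(5.3), np.float64(-0.0), 100, np.float64(-0.17), np.float64(0.54), np.float64(7.07), np.float64(-0.0), 100, np.float64(-0.21), np.float64(0.68), np.float64(8.84), np.float64(-0.0)]
```

View pics/wZ.png

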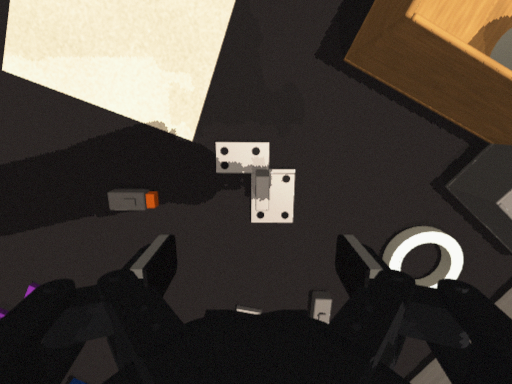

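Z lug at (262,187), stepped plate with the upper part left, the lower part right, which confirms yaw 35°. Descending.

{"fn": "arm_command", "kwargs": {
  "series": [100,0,0.2,3,0,100,-0.1,0.4,6,0,100,-0.2,0.6,8.8,0,100,-0.2,0.6,8.8,0,100,-0.2,0.6,8.8,0]
}}

```text
clock: 10.28
eef_pos: [529.6, 307.3, 74.4]
tool_rot: [-3.138, -0.0, 2.181]
force: [0.9, 0.7, 0.7]
width: 85.2
gripper_force: 0.0
```

{"fn": "arm_command", "kwargs": {
  "series": [100,0,0,2,0,100,0,0,4,0,100,0,0,6,0,100,0,0,6,0,100,0,0,6,0]
}}

```text
clock: 10.7
eef_pos: [530.8, 308.8, 16.6]
tool_rot: [3.141, -0.0, 2.181]
force: [0.3, 0.7, -0.5]
width: 85.5
gripper_force: 0.0
```

{"fn": "arm_command", "kwargs": {
  "series": [60,0,0,0,0,20,0,0,0,0,0,0,0,0,0,0,0,0,0,0,0,0,0,0,0]
}}

```text
clock: 11.12
eef_pos: [530.7, 308.6, 16.0]
tool_rot: [3.141, 0.0, 2.181]
force: [0.6, 0.1, -0.7]
width: 26.0
gripper_force: 0.0
```

{"fn": "arm_command", "kwargs": {
  "series": [0,0,0,0,0,0,0,0,0,0,0,0,0,0,0,0,0,0,0,0,0,0,0,0,0]
}}

```text
clock: 11.53
eef_pos: [530.7, 308.7, 15.8]
tool_rot: [3.141, 0.0, 2.181]
force: [-0.0, -0.7, 4.5]
width: 13.2
gripper_force: 59.7
```

{"fn": "arm_command", "kwargs": {
  "series": [0,0,0,-1,0,0,0,0,-4,0,0,0,0,-8,0,0,0,0,-12,0,0,0,0,-14,0]
}}

```text
clock: 11.95
eef_pos: [531.4, 309.8, 159.9]
tool_rot: [3.137, -0.0, 2.182]
force: [0.7, 1.1, -1.1]
width: 13.4
gripper_force: 58.9
```

```bash
python3 - <<'E'
from h import *
plan(539.1,-143.6,156,93,0,33)
E
```

```text
t 11.95 from [531.4 309.8 159.9] 125.0 d [   7.7 -453.4   -3.9] -32.0 q [-0.29  0.69 -0.46  1.69  0.39  0.85 -0.31]
[0, np.float64(-2.51), np.float64(-1.69), np.float64(0.03), np.float64(2.1), 0, np.float64(-5.01), np.float64(-3.38), np.float64(0.05), np.float64(4.3), 0, np.float64(-7.52), np.float64(-5.07), np.float64(0.08), np.float64(6.4), 0, np.float64(-10.02), np.float64(-6.77), np.float64(0.1), np.float64(8.5), 0, np.float64(-12.53), np.float64(-8.46), np.float64(0.13), np.float64(10.7)]
[0, np.float64(-2.77), np.float64(-1.2), np.float64(0.03), np.float64(2.1), 0, np.float64(-5.55), np.float64(-2.4), np.float64(0.05), np.float64(4.3), 0, np.float64(-8.32), np.float64(-3.6), np.float64(0.08), np.float64(6.4), 0, np.float64(-11.1), np.float64(-4.79), np.float64(0.1), np.float64(8.5), 0, np.float64(-13.87), np.float64(-5.99), np.float64(0.13), np.float64(10.7)]
[0, np.float64(-2.95), np.float64(-0.66), np.float64(0.03), np.float64(2.1), 0, np.float64(-5.9), np.float64(-1.33), np.float64(0.05), np.float64(4.3), 0, np.float64(-8.85), np.float64(-1.99), np.float64(0.08), np.float64(6.4), 0, np.float64(-11.8), np.float64(-2.66), np.float64(0.1), np.float64(8.5), 0, np.float64(-14.74), np.float64(-3.32), np.float64(0.13), np.float64(10.7)]
```

{"fn": "arm_command", "kwargs": {
  "series": [0,-2,-1.4,0,2.1,0,-5,-3.4,0,4.3,0,-7.5,-5.1,0,6.4,0,-10,-6.8,0,8.5,0,-12.5,-8.5,0.1,10.7]
}}

```text
clock: 12.37
eef_pos: [531.7, 155.6, 154.6]
tool_rot: [-3.141, 0.0, 1.993]
force: [1.3, -0.6, -1.5]
width: 13.2
gripper_force: 58.8
```

{"fn": "arm_command", "kwargs": {
  "series": [0,-2.8,-1.2,0,2.1,0,-5.6,-2.4,0,4.3,0,-8.3,-3.6,0,6.4,0,-11.1,-4.8,0,8.5,0,-13.9,-6,0.1,10.7]
}}

```text
clock: 12.78
eef_pos: [534.2, 4.5, 153.5]
tool_rot: [-3.141, -0.0, 1.806]
force: [0.9, -0.2, -0.6]
width: 13.2
gripper_force: 58.7
```

{"fn": "arm_command", "kwargs": {
  "series": [0,-3.6,-0.8,0,2.6,0,-7,-1.6,0,5.1,0,-10.3,-2.3,0,7.5,0,-13,-2.9,0,9.5,0,-14.7,-3.3,0.1,10.7]
}}

```text
clock: 13.2
eef_pos: [536.3, -149.1, 152.4]
tool_rot: [-3.141, 0.002, 1.615]
force: [0.5, 0.1, -1.3]
width: 13.0
gripper_force: 58.7
```

{"fn": "arm_command", "kwargs": {
  "series": [0,0,0,0,0,0,0,0,0,0,0,0,0,0,0,0,0,0,0,0,0,0,0,0,0]
}}

```text
clock: 13.62
eef_pos: [537.4, -143.0, 152.4]
tool_rot: [3.142, -0.001, 1.624]
force: [-0.8, 0.1, -1.8]
width: 13.2
gripper_force: 58.8
```

```bash
python3 - <<'E'
from h import *
snap('wrist','wH'); plan(539.1,-143.6,45,93,0)
E
```

```text
t 13.67 from [ 537.4 -143.3  152.4] 93.0 d [   1.7   -0.3 -107.4] -0.0 q [ 0.44  0.62 -0.35  1.85  0.3   0.72 -0.03]
[0, np.float64(-0.01), np.float64(0.03), np.float64(2.15), np.float64(0.0), 0, np.float64(-0.01), np.float64(0.07), np.float64(4.3), np.float64(0.0), 0, np.float64(-0.02), np.float64(0.1), np.float64(6.45), np.float64(0.0), 0, np.float64(-0.03), np.float64(0.14), np.float64(8.59), np.float64(0.0), 0, np.float64(-0.04), np.float64(0.17), np.float64(10.74), np.float64(0.0)]
```

View pics/wH.png

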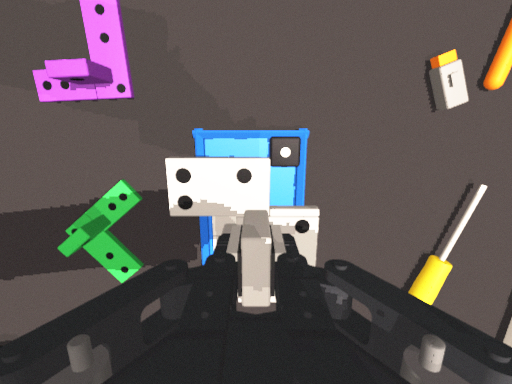

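Z hangs over its place (lug near (257,240), step left of the block at (285,151)), square with the tray.

{"fn": "arm_command", "kwargs": {
  "series": [0,0,0.1,3,0,0,0,0.1,6.5,0,0,0,0.2,9.5,0,0,0,0.2,10.8,0,0,0,0.2,10.8,0]
}}

```text
clock: 14.08
eef_pos: [536.9, -143.3, 41.2]
tool_rot: [-3.135, -0.002, 1.623]
force: [-0.6, -0.1, -1.8]
width: 13.0
gripper_force: 58.7
```

{"fn": "arm_command", "kwargs": {
  "series": [0,0,0,0,0,0,0,0,0.5,0,0,0,0,1,0,0,0,0,1.4,0,0,0,0,1.4,0]
}}

```text
clock: 14.5
eef_pos: [539.1, -144.7, 30.2]
tool_rot: [-3.142, 0.0, 1.621]
force: [0.6, 0.5, -1.8]
width: 12.8
gripper_force: 58.7
```

{"fn": "arm_command", "kwargs": {
  "series": [0,0,0,0.2,0,0,0,0,0.4,0,0,0,0,0.7,0,0,0,0,1,0,0,0,0,1,0]
}}

```text
clock: 14.92
eef_pos: [539.3, -144.6, 20.0]
tool_rot: [3.142, -0.0, 1.621]
force: [0.4, -0.7, -0.7]
width: 13.3
gripper_force: 59.0
```

```bash
python3 - <<'E'
from h import *
viewer.get_image('wrist'); s=monitor.read_state(); print(s['eef_pos'],s['tool_rot'],s['force'])
E
```

```text
[ 539.16156593 -144.6026313    20.08445841] [-3.14131395e+00 -8.86268997e-05  1.62106613e+00] [ 0.01538805  0.61533884 -1.99535   ]
```

{"fn": "arm_command", "kwargs": {
  "series": [0,0,0,0.1,0,0,0,0,0.1,0,40,0,0,0,0,50,0,0,0,0,50,0,0,0,0]
}}

```text
clock: 15.38
eef_pos: [539.4, -144.6, 20.4]
tool_rot: [3.141, 0.0, 1.621]
force: [-0.3, -0.7, 0.8]
width: 42.6
gripper_force: 0.0
```

{"fn": "arm_command", "kwargs": {
  "series": [50,0,0,0,0,50,0,0,-1,0,50,0,0,-4,0,50,0,0,-8,0,50,0,0,-12,0]
}}

```text
clock: 15.8
eef_pos: [538.3, -144.3, 141.6]
tool_rot: [-3.14, -0.001, 1.621]
force: [1.9, -0.3, -0.0]
width: 42.7
gripper_force: 0.0
```

{"fn": "arm_command", "kwargs": {
  "series": [50,0,0,-2,0,50,0,0,-4,0,50,0,0,-4,0,50,0,0,-4,0,50,0,0,-4,0]
}}

```text
clock: 16.22
eef_pos: [538.6, -144.7, 180.0]
tool_rot: [-3.141, -0.0, 1.621]
force: [-0.3, -0.0, 0.7]
width: 42.8
gripper_force: 0.0
```

```bash
python3 - <<'E'
from lug import *
lug(539,-145,'wF',44,64,35); lug(511,-205,'wF2',44,64,35)
z=np.load('wF2.npz'); P=cloud(z['d'],z)
c,s=np.cos(.052),np.sin(.052); x=P[...,0]-533.3; y=P[...,1]+167.2; X=c*x+s*y; Y=-s*x+c*y
for n,(a,b,e,f) in dict(Za=(20,40,-20,30),Zb=(-40,-10,40,65),La=(0,40,-65,-40),Lb=(-40,-20,-10,20)).items():
    w=(X>a)&(X<b)&(Y>e)&(Y<f); print(n,w.sum(),np.percentile(P[w][:,2],[10,50,90]).round(1))
E
```

```text
wF 471 [ 540.1 -145.2] [13.8 35.2] 2.7 z 53.3
wF2 423 [ 512.5 -204.7] [14.2 35.6] 3.3 z 53.3
Za 1375 [ 10.9 184.5 217.6]
Zb 1128 [ 10.8 258.4 279.1]
La 557 [10.6 11.5 12.5]
Lb 1590 [ 11.2 237.3 250.7]
```

View pics/wF2.png

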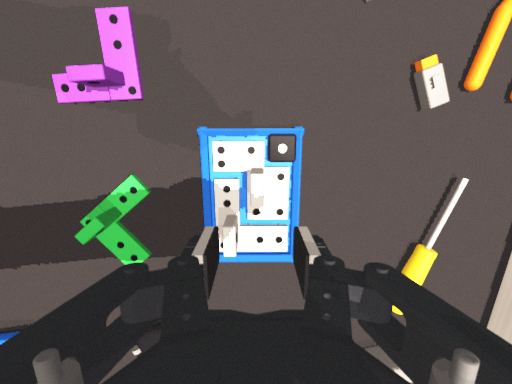

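Both brackets lie nested and flat: L lug at (229,235), Z lug at (256,188), lug tops both at z 53–54, positions and yaw within 1–2 mm and 0.3° of nominal.

```bash
python3 -c "
from h import *
print(workorder.finish_job())"
```

```text
the job is handed in; nothing more can be done
None
```

The L and Z brackets are nested flat on the tray floor, within about 2 mm of nominal by the wrist camera; the straight bracket was never approached, and the job is handed in after about 16 s (no verdict was returned).

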